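Bring the drill-jig carriage off its park lock to the ball notch and hold it there

ROBOT

A 7-joint arm with a two-finger parallel gripper is mounted at the origin on the work surface. World frame = base frame: x ahead of the robot, y to its left, z up, the work surface at z = 0. Lengths are in m, angles in rad, forces in N, time in s.
With the tool pointing down it reaches from about 0.35 to 0.9 m from the base axis. Payload 19.9 kg.
Tool frame: the origin (TCP) lies at the very end of the fingers, on their centre line; the grasp point (between the pads) lies 19 mm behind it (tcp_to_grasp is the distance from the TCP to the grasp point, in m); x points along the fingers, z is the direction in which the jaws open and shut, and the axes are right-handed (so a half turn about x gives the same grasp; the last joint's range is limited). The gripper opens to 94 mm and grips with 3 to 60 N. Pads are 16 mm wide; open, the fingers measure 119 mm over their backs; the gripper's body (75 mm by 177 mm) begins 78 mm behind the grasp point.
Start: joints at [-1.171, 0.417, -0.01, 1.614, 0.005, 1.111, -0.053], TCP at [0.267, 0.565, 0.205] pointing down, gripper open.
Joint ranges: [-2.81, 2.81], [-0.39, 2.02], [-1.27, 1.25], [0.06, 2.57], [-1.19, 4.33], [0.19, 2], [-2.82, 2.82]. Speed limits (rad/s): [1.89, 1.89, 2.39, 2.39, 3.01, 3.01, 3.01].

INTERFACE

Orientations are given as a unit quaternion [w, x, y, z].
In Python, from plant import observe, get_image, hand_in, tcp_to_grasp gives the robot as it stands.
- The arm moves only by the tool jog_arm, never from a script. Its argument "deltas" is a list of rows, each an object of numbers: "fingers": the closure, from 0 (fully open) to 1 (shut); "x", "y", "z": the shift along the tool's x, y, z in m; "wx", "wy", "wz": the turn, a rotation vector about the tool's x, y, z in rad. In form: [{"fingers": .., "x": .., "y": .., "z": .., "wx": .., "wy": .., "wz": ..}, ...]. A call has 1 to 10 rows; each row is the pose to reach, as a shift and turn from the pose measured when the call began, along the tool's axes at that moment; what a row does not reach only later rows make up. A row lasts 1/12 s, in which the tool goes at most 41.7 mm and 7.16 degrees, less where a joint would pass 70% of its speed; a pose out of reach is approached as far as the arm can. A call with a gripper value outside its range is refused whole. The fingers move at their own pace and stop on an object; the grip force is fixed at half the most. Time passes only in rows, so rows that repeat a pose let the fingers close. It gives the time, the measured TCP pose, the force and the opening at its end, in the units of the state.
- observe(): the state, without advancing time (a new reading comes with each control period).
- get_image(name): name is "scene" or "top" or "wrist"; returns a dict with "img" (480x640x3 uint8, red, green, blue), "fx", "fy", "cx", "cy" (pixels), "R" (3x3) and "t" (3): a world point X has camera coordinates R X + t; the wrist camera has in their place "hand_eye" (4x4, takes a point from camera to tool coordinates, whose origin is the TCP and whose axes are the tool frame's). Camera axes: x right, y down, z forward; pixel columns grow to the right and rows downward; lengths in m; the calibration is good to about 2 mm. A picture is of the moment at which its call begins: read the wrist's pose just before it. There is no depth.
- hand_in(): hands the job in, once; it reports no verdict.
The state is a dict: "time_s": time; "qpos": joint angles; "joint_velocities": joint speeds; "joint_torque": joint torques, N m; "ee_pos": TCP position; "tool_rot": TCP orientation; "wrist_force": force on the tool from outside, world axes, zero at the start; "ft_torque": the same for the moment, N m; "opening": finger opening in m.
Only numpy, scipy, OpenCV 4.12 (cv2) and the standard library are available. Lean on these libraries where they do the work, as an engineer would, in place of code of your own. Each camera call takes 0.05 s, during which the arm holds its last target. There are 200 camera calls.

TASK

The carriage of the drill jig on the bench is locked in its park hole. Take hold of its black lock knob, pull the knob straight up to its stop to draw the pin, slide the carriage along the rail until you feel its spring ball drop into the notch of the index strip, and finish while still holding the knob or carriage, keeping it still in the notch ready for drilling. Leave the hand tools lying around the jig where they are.

Things in the scene. Friction and masses are not known exactly. Their poses are not given: they have to be found in the camera images.
- jig: drill jig fixed to the bench, place and yaw vary: dark bed 175 x 400 x 12 mm, along its middle a ground-steel rail 20 mm wide, top 42 mm above the bench; end blocks 54 mm high; a flat bar clamped on the robot's side. Origin: on the bench under the rail's middle; y along the rail, z up. Park hole (10 mm) in the rail at y = -110 mm: the carriage starts there and is slid to +y by 90 to 170 mm
- carriage: carriage on the rail, about 0.6 kg, 1.5 N drag, moves only along the rail (215 mm; 1 mm play when locked). Aluminium plate 150 (across) x 56 (along) x 10 mm, top 56 mm above the bench, with the lock knob over the rail, a drill bush 62 mm from the rail towards the robot and a ball plunger 42 mm beyond it, 8 mm high. Origin: on the rail's line under the knob, 34 mm above the bench; axes as the jig
- knob_grip (a point): centre of the lock knob: upright black cylinder 26 mm in diameter, 24 mm high, on a sleeve 18 mm in diameter; 90 mm above the bench when down (knob from 78 to 102 mm). It rises when pulled and travels with the carriage. Gripped from above; within 75 mm around it nothing but its sleeve is higher than 65 mm above the bench
- pull_knob (a joint): how far the knob and its 8 mm pin are pulled up, m: 0 = pin 6 mm deep in the park hole, 0.010 = at the stop, pin 4 mm clear of the rail. A spring presses it down with 4.5 N at 0, 7.5 N at the stop. If let down away from the hole, the pin rests on the rail at 0.006 and slides on it
- carriage_ball (a point): point on the carriage where its spring ball (12 mm in diameter, under the plunger, on the side away from the robot, 42 mm from the rail's middle line) touches the index strip; level with the knob along the rail. The ball is seated when this point is at notch
- notch (a point): middle of the notch, on top of the index strip: bright steel bar 20 x 325 x 14 mm along the rail's far side, top 26 mm above the bench, set anew each time; one dark cross groove 10 mm wide. Axes as the jig. The ball rides on the strip and drops 2.7 mm into the groove: within 4 mm it draws the carriage to the middle with up to 6 N, more than friction; 6 to 9 N along the rail drag it out again
- body_hammer: hammer with a yellow and black handle, 270 mm long, head 95 mm wide and 34 mm high, lying on the bench on the far side of the jig; origin on the bench under the handle's middle; leave alone
- heel_dolly: steel dolly block 58 x 44 x 30 mm on the bench beyond the jig's +y end; origin under its middle; leave alone
- toe_dolly: flat rounded steel dolly 75 x 50 x 24 mm on the bench beyond the jig's -y end; origin under its middle; leave alone
- caliper: sliding caliper 225 x 56 x 12 mm lying on the bench on the robot's side of the jig; origin under the middle of its beam; leave alone
- centre_punch: centre punch 102 mm long and 12 mm thick lying on the jig's bed along its edge towards the robot (top 24 mm above the bench); origin under its middle; leave alone

How it is judged:
By the outcome, as a careful person would: the job done as asked, in the order asked, and still so for the second after the job is handed in, while the arm keeps its last pose, push and grip.
It also fails if it takes over 48 s, if anything falls off the work surface, if the arm or the gripper's body presses on something with over 40 N, if the wrist force passes 120 N, or if a joint passes its speed limit or range.

## Working session

There is one attempt and no reset: what is moved stays moved. The work goes in short steps, Python scripts to look and compute and a tool call to move; the robot and the scene stay as the last step left them, time stands still between calls to the robot, and variables do not carry over. Pictures are saved under pics/ and viewed, about 8 in all and at most 12, crops included, and the job is handed in when it is done.

Besides the shell and the picture viewer there is one more tool, called as name(argument=value, ...) on one line, values as JSON. jog_arm: Moves the arm, as the interface text tells. Its arguments: {"type":"object","properties":{"deltas":{"type":"array"}},"required":["deltas"]}

```bash
ls; mkdir -p pics; python3 - <<'E'
from plant import *
import cv2,pickle
s=observe();print(s)
print(tcp_to_grasp)
for n in ("scene","top"):
    d=get_image(n);cv2.imwrite(f"pics/{n}1.png",d["img"][:,:,::-1]);pickle.dump(d,open(f"{n}.pkl","wb"))
    print(n,d["fx"],d["fy"],d["cx"],d["cy"],d["R"],d["t"])
E
```

```text
pics
{'time_s': 0.0, 'qpos': array([-1.17049961,  0.41797102, -0.01031064,  1.61416212,  0.00466519,
        1.11075827, -0.05299494]), 'joint_velocities': array([ 0.00091842, -0.00086279,  0.00054765,  0.0006041 , -0.00148355,
        0.00016535, -0.0015629 ]), 'joint_torque': array([ 4.95543572e-04, -8.51246881e+01,  6.38948623e-01, -4.26013649e+01,
       -4.88418911e-02,  1.83753530e-02,  6.63861806e-05]), 'ee_pos': array([0.26705831, 0.56463514, 0.20483218]), 'tool_rot': array([ 0.59703361, -0.37855748,  0.5977716 ,  0.37803997]), 'wrist_force': array([-0.76821335, -0.33853079,  0.46678443]), 'ft_torque': array([ 0.02321172, -0.05489668, -0.00893717]), 'opening': 0.09407886006194674}
0.0188
scene 548.9901328816877 548.9901328816877 317.5531356128244 230.8399915285203 [[ 0.57411819  0.81861329 -0.01614296]
 [ 0.61808412 -0.44624331 -0.64717767]
 [-0.53699193  0.36157876 -0.76216827]] [-0.3459712  -0.29621312  1.4470169 ]
top 450.6879571242765 450.6879571242765 320.93934848777076 240.45522877911242 [[-1.96735950e-03 -9.99979448e-01  6.10186974e-03]
 [-9.79172535e-01  6.87543533e-04 -2.03028749e-01]
 [ 2.03020381e-01 -6.37421380e-03 -9.79153764e-01]] [0.02221868 0.59743283 0.72768747]
```

View pics/top1.png

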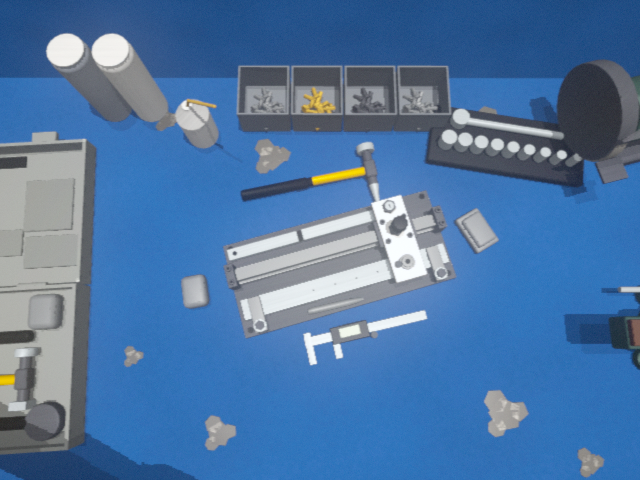

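View pics/scene1.png

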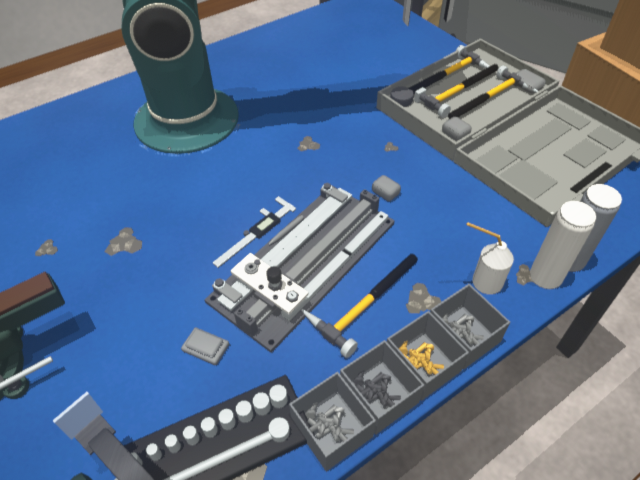

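The top view shows the carriage with its knob at about (399,226), the notch at about (299,236) and the hammer head close to the carriage's far end. The scene view shows the knob at (274,275) and the notch at about (348,252). I'll enlarge both.

```bash
python3 - <<'E'
import cv2,numpy as np
a=cv2.imread("pics/top1.png")[180:345,215:465];b=cv2.imread("pics/scene1.png")[180:350,200:400]
cv2.imwrite("pics/topc.png",cv2.resize(a,None,fx=3.2,fy=3.2,interpolation=cv2.INTER_CUBIC))
cv2.imwrite("pics/scenec.png",cv2.resize(b,None,fx=3.5,fy=3.5,interpolation=cv2.INTER_CUBIC))
E
```

```text
(no output)
```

View pics/topc.png

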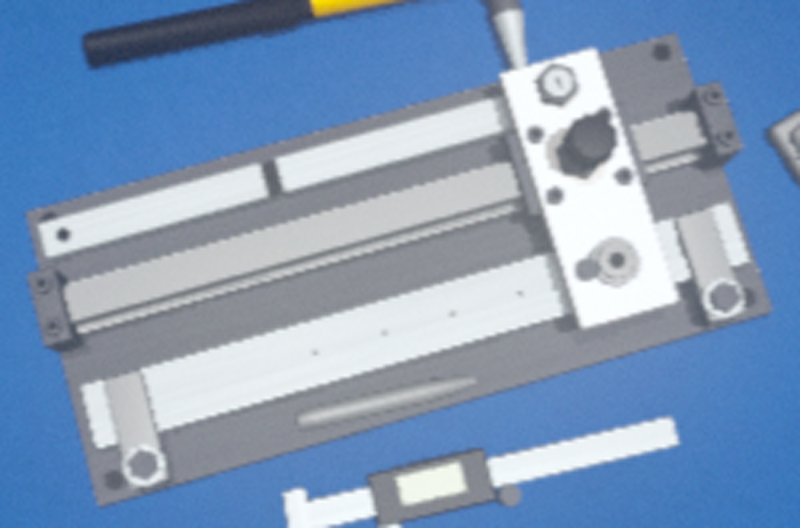

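View pics/scenec.png

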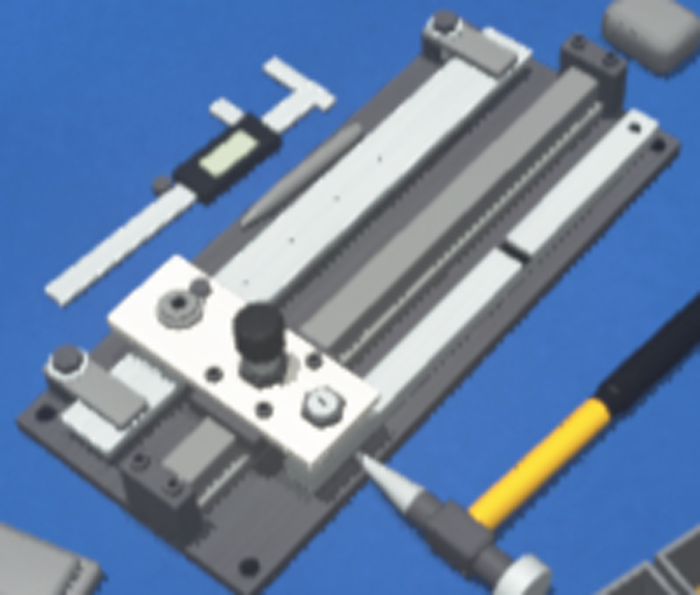

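The enlarged crops give clear bed and plate corners. The knob top is at (594,135) in the top crop and (260,322) in the scene crop; the notch is at (272,180) and (513,252). Next I fit the jig pose.

```bash
cat > fit.py <<'E'
import pickle,numpy as np
from scipy.optimize import least_squares
B=[(-.0875,-.2,.012),(.0875,-.2,.012),(.0875,.2,.012),(-.0875,.2,.012)]
# plate: x offset is p[4]
obs=[("top",(770,310),B[0]),("top",(678,35),B[1]),("top",(27,215),B[2]),("top",(98,505),B[3]),
("scene",(15,425),B[0]),("scene",(248,592),B[1]),("scene",(678,150),B[2])]
for c,L in (("top",[(582,328),(677,297),(597,47),(500,75)]),("scene",[(178,255),(107,318),(310,465),(380,388)])):
    for px,(x,y) in zip(L,[(-1,1),(-1,-1),(1,-1),(1,1)]): obs.append((c,px,(x*.075,-.11+y*.028,.056,'p')))
obs+=[("top",(594,135),(0,-.11,.102)),("scene",(260,322),(0,-.11,.102)),("top",(272,180),'n'),("scene",(513,252),'n')]
C={n:pickle.load(open(n+".pkl","rb")) for n in("top","scene")}
S={"top":(3.2,215,180),"scene":(3.5,200,180)}
def proj(n,X):
    c=C[n];q=c["R"]@X+c["t"];return np.array([c["fx"]*q[0]/q[2]+c["cx"],c["fy"]*q[1]/q[2]+c["cy"]])
def w(p,l): 
    c,s=np.cos(p[2]),np.sin(p[2]);return np.array([p[0]+c*l[0]-s*l[1],p[1]+s*l[0]+c*l[1],l[2]])
def res(p):
    r=[]
    for n,px,l in obs:
        if l=='n': l=(.042,p[3],.026)
        elif len(l)==4: l=(l[0]+p[4],l[1],l[2])
        s,u,v=S[n];r.append(proj(n,w(p,l))-((np.array(px)+.5)/s-.5+[u,v]))
    return np.concatenate(r)
f=least_squares(res,[.5,-.03,.2,.03,0],loss='soft_l1')
if __name__=="__main__":
    p=f.x;print("x y yaw yn plateoff",p.round(4));print(res(p).reshape(-1,2).round(1).tolist())
    print("knob",w(p,(0,-.11,.09)),"notch-knob dist",p[3]+.11)
    from scipy.spatial.transform import Rotation as R
    from plant import observe
    s=observe();q=s["tool_rot"];r=R.from_quat(np.r_[q[1:],q[0]]);print(r.as_matrix().round(3));
    for k in(1,-1):
        # jaws open along rail dir (0) or across (pi/2)
        for nm,a in(("rail",np.pi/2),("across",0)):
            z=k*np.array([np.cos(p[2]+a),np.sin(p[2]+a),0]);x=np.array([0,0,-1.]);M=np.c_[x,np.cross(z,x),z]
            print(nm,k,"rotvec",(r.inv()*R.from_matrix(M)).as_rotvec().round(3))
    T=w(p,(0,-.11,0));T[2]=.09-.0188
    print("shift to TCP target (tool)",r.inv().apply(T-s["ee_pos"]).round(4),"world",T)
E
python3 fit.py
```

```text
x y yaw yn plateoff [ 0.5732 -0.0106  0.2774  0.061   0.0025]
[[0.8, -2.1], [-1.0, -3.7], [-1.5, -3.6], [-0.8, -1.7], [0.2, -1.4], [0.6, 1.8], [1.9, -2.4], [-0.0, -0.7], [0.9, 0.2], [-0.8, -1.2], [-0.1, -1.7], [-1.1, -0.7], [-1.0, -0.7], [-0.1, -1.0], [-0.3, 0.8], [3.5, 10.1], [-9.2, -6.5], [0.3, 8.8], [-6.7, -6.5]]
knob [ 0.60331161 -0.11642271  0.09      ] notch-knob dist 0.17099980848428414
[[-0.    -0.904  0.428]
 [-0.001  0.428  0.904]
 [-1.    -0.    -0.001]]
rail 1 rotvec [-0.719 -0.001 -0.   ]
across 1 rotvec [ 0.852 -0.001  0.001]
rail -1 rotvec [ 2.422e+00 -0.000e+00  1.000e-03]
across -1 rotvec [-2.29e+00 -1.00e-03 -1.00e-03]
shift to TCP target (tool) [ 0.1343 -0.5952 -0.4718] world [ 0.60331161 -0.11642271  0.0712    ]
```

Bed and plate aren't centred on the rail: knob and notch both disagree the same way across the rail. I'll free the bed offset.

```bash
sed -i "s/        elif len(l)==4/        elif l in B: l=(l[0]+p[5],l[1],l[2])\n        elif len(l)==4/; s/\[.5,-.03,.2,.03,0\]/[.57,-.01,.28,.06,0,0]/" fit.py; python3 fit.py
```

```text
x y yaw yn plateoff [ 0.5917 -0.0051  0.279   0.0563 -0.0171 -0.0233]
[[1.4, -0.2], [-0.6, -1.9], [-1.2, -1.4], [-0.3, 0.7], [-1.0, -2.4], [-0.8, 0.5], [0.3, -3.4], [-0.0, -0.6], [0.9, 0.2], [-1.0, -1.1], [-0.3, -1.6], [-1.1, -0.7], [-1.0, -0.7], [-0.0, -1.1], [-0.3, 0.6], [-0.3, -0.7], [-1.2, -1.3], [-0.2, -1.8], [-0.6, -0.7]]
knob [ 0.62201644 -0.1108198   0.09      ] notch-knob dist 0.16628465077559493
[[-0.    -0.904  0.428]
 [-0.001  0.428  0.904]
 [-1.    -0.    -0.001]]
rail 1 rotvec [-0.721 -0.001 -0.   ]
across 1 rotvec [ 0.85  -0.001  0.001]
rail -1 rotvec [ 2.421e+00 -0.000e+00  1.000e-03]
across -1 rotvec [-2.292e+00 -1.000e-03 -1.000e-03]
shift to TCP target (tool) [ 0.1343 -0.6097 -0.4587] world [ 0.62201644 -0.1108198   0.0712    ]
```

jog_arm(deltas=[{"fingers":0,"y":-0.02,"z":-0.015,"wx":-0.02},{"fingers":0,"y":-0.05,"z":-0.037,"wx":-0.06},{"fingers":0,"y":-0.08,"z":-0.06,"wx":-0.1},{"fingers":0,"y":-0.11,"z":-0.083,"wx":-0.14},{"fingers":0,"y":-0.14,"z":-0.105,"wx":-0.18},{"fingers":0,"y":-0.17,"z":-0.128,"wx":-0.22},{"fingers":0,"y":-0.2,"z":-0.15,"wx":-0.26},{"fingers":0,"y":-0.23,"z":-0.173,"wx":-0.3},{"fingers":0,"y":-0.26,"z":-0.196,"wx":-0.34},{"fingers":0,"y":-0.28,"z":-0.211,"wx":-0.36}])

```text
validation failed for argument at $.de...
```

```bash
python3 fit.py|tail -6
```

```text
[-1.    -0.    -0.001]]
rail 1 rotvec [-0.721 -0.001 -0.   ]
across 1 rotvec [ 0.85  -0.001  0.001]
rail -1 rotvec [ 2.421e+00 -0.000e+00  1.000e-03]
across -1 rotvec [-2.292e+00 -1.000e-03 -1.000e-03]
shift to TCP target (tool) [ 0.1343 -0.6097 -0.4587] world [ 0.62201644 -0.1108198   0.0712    ]
```

Probably every row needs all of the fields.

jog_arm(deltas=[{"fingers":0,"x":0,"y":-0.02,"z":-0.015,"wx":-0.02,"wy":0,"wz":0},{"fingers":0,"x":0,"y":-0.05,"z":-0.037,"wx":-0.06,"wy":0,"wz":0},{"fingers":0,"x":0,"y":-0.08,"z":-0.06,"wx":-0.1,"wy":0,"wz":0},{"fingers":0,"x":0,"y":-0.11,"z":-0.083,"wx":-0.14,"wy":0,"wz":0},{"fingers":0,"x":0,"y":-0.14,"z":-0.105,"wx":-0.18,"wy":0,"wz":0},{"fingers":0,"x":0,"y":-0.17,"z":-0.128,"wx":-0.22,"wy":0,"wz":0},{"fingers":0,"x":0,"y":-0.2,"z":-0.15,"wx":-0.26,"wy":0,"wz":0},{"fingers":0,"x":0,"y":-0.23,"z":-0.173,"wx":-0.3,"wy":0,"wz":0},{"fingers":0,"x":0,"y":-0.26,"z":-0.196,"wx":-0.34,"wy":0,"wz":0},{"fingers":0,"x":0,"y":-0.28,"z":-0.211,"wx":-0.36,"wy":0,"wz":0}])

```text
time_s: 0.93
ee_pos: [0.4312, 0.2508, 0.2051]
tool_rot: [0.52, -0.479, 0.521, 0.479]
wrist_force: [0.4, 0.6, -0.4]
opening: 0.094
```

```bash
python3 fit.py|tail -6
```

```text
[-1.     0.    -0.002]]
rail 1 rotvec [-0.361 -0.002 -0.   ]
across 1 rotvec [ 1.21e+00 -1.00e-03  1.00e-03]
rail -1 rotvec [ 2.781e+00 -1.000e-03  2.000e-03]
across -1 rotvec [-1.932e+00 -1.000e-03 -2.000e-03]
shift to TCP target (tool) [ 0.1345 -0.2198 -0.3445] world [ 0.62201644 -0.1108198   0.0712    ]
```

jog_arm(deltas=[{"fingers":0,"x":0,"y":-0.015,"z":-0.023,"wx":-0.03,"wy":0,"wz":0},{"fingers":0,"x":0,"y":-0.037,"z":-0.057,"wx":-0.07,"wy":0,"wz":0},{"fingers":0,"x":0,"y":-0.058,"z":-0.091,"wx":-0.11,"wy":0,"wz":0},{"fingers":0,"x":0,"y":-0.08,"z":-0.125,"wx":-0.15,"wy":0,"wz":0},{"fingers":0,"x":0,"y":-0.102,"z":-0.159,"wx":-0.19,"wy":0,"wz":0},{"fingers":0,"x":0,"y":-0.124,"z":-0.193,"wx":-0.23,"wy":0,"wz":0},{"fingers":0,"x":0,"y":-0.145,"z":-0.227,"wx":-0.27,"wy":0,"wz":0},{"fingers":0,"x":0,"y":-0.167,"z":-0.261,"wx":-0.31,"wy":0,"wz":0},{"fingers":0,"x":0,"y":-0.189,"z":-0.295,"wx":-0.34,"wy":0,"wz":0},{"fingers":0,"x":0,"y":-0.205,"z":-0.32,"wx":-0.361,"wy":0,"wz":0}])

```text
time_s: 1.77
ee_pos: [0.6099, -0.0885, 0.2053]
tool_rot: [-0.425, 0.565, -0.426, -0.564]
wrist_force: [-0.4, 0.3, 0.9]
opening: 0.0936
```

```bash
python3 fit.py|tail -6
```

```text
[-1.     0.001 -0.002]]
rail 1 rotvec [-0.    -0.002 -0.001]
across 1 rotvec [ 1.571e+00 -3.000e-03  1.000e-03]
rail -1 rotvec [ 3.142e+00 -2.000e-03  3.000e-03]
across -1 rotvec [-1.571e+00 -1.000e-03 -3.000e-03]
shift to TCP target (tool) [ 0.1341 -0.0057 -0.0245] world [ 0.62201644 -0.1108198   0.0712    ]
```

jog_arm(deltas=[{"fingers":0,"x":0.015,"y":-0.0057,"z":-0.0245,"wx":0,"wy":0,"wz":0},{"fingers":0,"x":0.03,"y":-0.0057,"z":-0.0245,"wx":0,"wy":-0.002,"wz":0},{"fingers":0,"x":0.04,"y":-0.0057,"z":-0.0245,"wx":0,"wy":-0.002,"wz":0},{"fingers":0,"x":0.04,"y":-0.0057,"z":-0.0245,"wx":0,"wy":-0.002,"wz":0}])

```text
time_s: 2.1
ee_pos: [0.6208, -0.1099, 0.1628]
tool_rot: [0.425, -0.563, 0.427, 0.566]
wrist_force: [0.2, 0.3, 0.4]
opening: 0.0941
```

```bash
cat > wr.py <<'E'
import sys,pickle,cv2,numpy as np
from plant import *
s=observe();d=get_image("wrist");d["s"]=s;pickle.dump(d,open("wrist.pkl","wb"))
cv2.imwrite(sys.argv[1],d["img"][:,:,::-1])
from fit import *
from scipy.spatial.transform import Rotation as R
q=s["tool_rot"];r=R.from_quat(np.r_[q[1:],q[0]]);H=np.linalg.inv(d["hand_eye"])
def pw(X):
    c=H[:3,:3]@r.inv().apply(X-s["ee_pos"])+H[:3,3];return (d["fx"]*c[0]/c[2]+d["cx"],d["fy"]*c[1]/c[2]+d["cy"])
p=f.x;print(s["ee_pos"],"knob top",pw(w(p,(0,-.11,.102))),"+10mm rail",pw(w(p,(0,-.10,.102))),"+10mm x",pw(w(p,(.01,-.11,.102))),"notch",pw(w(p,(.042,p[3],.026))))
E
python3 wr.py pics/w1.png; python3 fit.py | tail -1
```

```text
[ 0.62079492 -0.10991982  0.16283567] knob top (np.float64(312.55103335787106), np.float64(253.29627816796562)) +10mm rail (np.float64(329.53601549344376), np.float64(253.30785656405348)) +10mm x (np.float64(312.55788014282206), np.float64(269.389325363172)) notch (np.float64(524.5437189893427), np.float64(276.10421108137547))
shift to TCP target (tool) [ 0.0932 -0.0005 -0.0015] world [ 0.62201644 -0.1108198   0.0712    ]
```

View pics/w1.png

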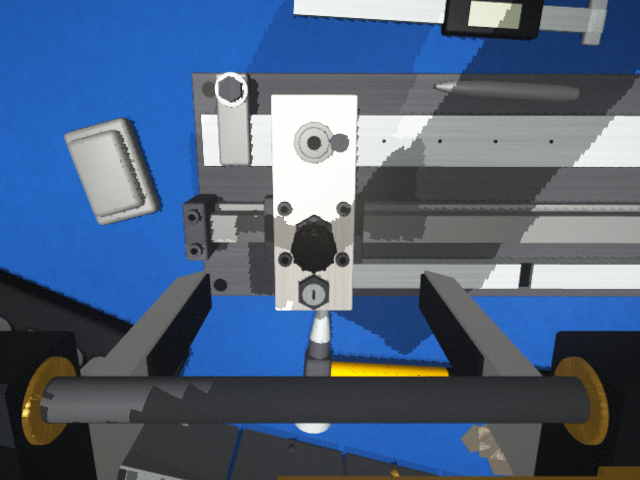

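The wrist view shows the knob top at about (314,249), against (312.5,253) predicted, and the notch at (525,276), against (524.5,276). They agree within 1–2 mm, so I descend with a small correction.

jog_arm(deltas=[{"fingers":0,"x":0.015,"y":0.0005,"z":-0.0007,"wx":0,"wy":0,"wz":0},{"fingers":0,"x":0.035,"y":0.0005,"z":-0.0007,"wx":0,"wy":0,"wz":0},{"fingers":0,"x":0.055,"y":0.0005,"z":-0.0007,"wx":0,"wy":0,"wz":0},{"fingers":0,"x":0.075,"y":0.0005,"z":-0.0007,"wx":0,"wy":0,"wz":0},{"fingers":0,"x":0.088,"y":0.0005,"z":-0.0007,"wx":0,"wy":0,"wz":0},{"fingers":0,"x":0.092,"y":0.0005,"z":-0.0007,"wx":0,"wy":0,"wz":0},{"fingers":0,"x":0.092,"y":0.0005,"z":-0.0007,"wx":0,"wy":0,"wz":0}])

```text
time_s: 2.73
ee_pos: [0.6207, -0.1097, 0.0723]
tool_rot: [0.424, -0.564, 0.426, 0.566]
wrist_force: [0.4, -0.1, 0.5]
opening: 0.0939
```

```bash
python3 wr.py pics/w2.png; python3 fit.py | tail -6
```

```text
[ 0.62069423 -0.1096666   0.07231561] knob top (np.float64(310.76940435979793), np.float64(322.95256925105986)) +10mm rail (np.float64(336.8577031738147), np.float64(323.00735349180314)) +10mm x (np.float64(310.76489957546937), np.float64(346.48479876482475)) notch (np.float64(598.1979672433997), np.float64(330.4415854767484))
 [-1.     0.003  0.001]]
rail 1 rotvec [ 0.001  0.001 -0.003]
across 1 rotvec [ 1.572e+00 -1.000e-03 -3.000e-03]
rail -1 rotvec [-3.14e+00  4.00e-03  1.00e-03]
across -1 rotvec [-1.569e+00  3.000e-03 -1.000e-03]
shift to TCP target (tool) [ 0.0019 -0.0006 -0.0011] world [ 0.62201644 -0.1108198   0.0712    ]
```

View pics/w2.png

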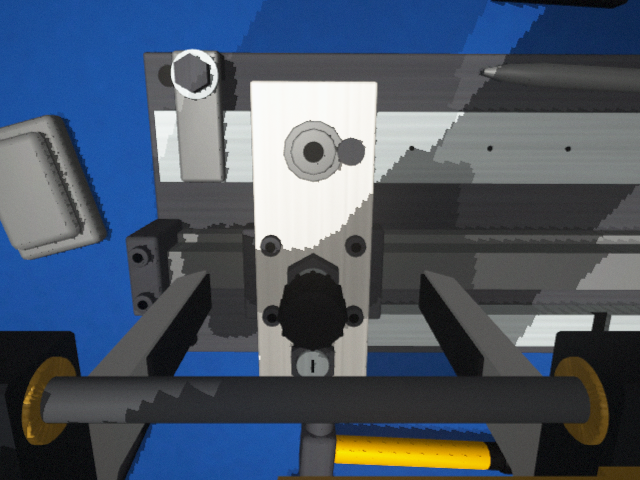

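The knob (centre about (313,318)) is centred between the open fingers. I close on it.

jog_arm(deltas=[{"fingers":0.4,"x":0.001,"y":0.0005,"z":0,"wx":0,"wy":0.001,"wz":-0.003},{"fingers":0.5,"x":0.001,"y":0.0005,"z":0,"wx":0,"wy":0.001,"wz":-0.003},{"fingers":0.6,"x":0.001,"y":0.0005,"z":0,"wx":0,"wy":0.001,"wz":-0.003},{"fingers":0.7,"x":0.001,"y":0.0005,"z":0,"wx":0,"wy":0.001,"wz":-0.003},{"fingers":0.8,"x":0.001,"y":0.0005,"z":0,"wx":0,"wy":0.001,"wz":-0.003},{"fingers":1,"x":0.001,"y":0.0005,"z":0,"wx":0,"wy":0.001,"wz":-0.003},{"fingers":1,"x":0.001,"y":0.0005,"z":0,"wx":0,"wy":0.001,"wz":-0.003},{"fingers":1,"x":0.001,"y":0.0005,"z":0,"wx":0,"wy":0.001,"wz":-0.003}])

```text
time_s: 3.45
ee_pos: [0.6207, -0.1101, 0.0722]
tool_rot: [-0.425, 0.565, -0.425, -0.565]
wrist_force: [-0.1, -0.8, -0.1]
opening: 0.044
```

jog_arm(deltas=[{"fingers":1,"x":0,"y":0,"z":0,"wx":0,"wy":0,"wz":0},{"fingers":1,"x":0,"y":0,"z":0,"wx":0,"wy":0,"wz":0},{"fingers":1,"x":0,"y":0,"z":0,"wx":0,"wy":0,"wz":0},{"fingers":1,"x":0,"y":0,"z":0,"wx":0,"wy":0,"wz":0},{"fingers":1,"x":0,"y":0,"z":0,"wx":0,"wy":0,"wz":0},{"fingers":1,"x":0,"y":0,"z":0,"wx":0,"wy":0,"wz":0}])

```text
time_s: 3.95
ee_pos: [0.6207, -0.1102, 0.0722]
tool_rot: [-0.425, 0.565, -0.425, -0.565]
wrist_force: [0.4, -0.4, -0.8]
opening: 0.0251
```

Gripped, with the opening at about 25 mm. I pull up slowly.

jog_arm(deltas=[{"fingers":1,"x":-0.001,"y":0,"z":0,"wx":0,"wy":0,"wz":0},{"fingers":1,"x":-0.002,"y":0,"z":0,"wx":0,"wy":0,"wz":0},{"fingers":1,"x":-0.003,"y":0,"z":0,"wx":0,"wy":0,"wz":0},{"fingers":1,"x":-0.004,"y":0,"z":0,"wx":0,"wy":0,"wz":0},{"fingers":1,"x":-0.005,"y":0,"z":0,"wx":0,"wy":0,"wz":0},{"fingers":1,"x":-0.005,"y":0,"z":0,"wx":0,"wy":0,"wz":0}])

```text
time_s: 4.45
ee_pos: [0.6207, -0.1102, 0.0773]
tool_rot: [-0.425, 0.565, -0.425, -0.565]
wrist_force: [2.0, -1.5, -6.2]
opening: 0.0254
```

jog_arm(deltas=[{"fingers":1,"x":-0.001,"y":0,"z":0,"wx":0,"wy":0,"wz":0},{"fingers":1,"x":-0.002,"y":0,"z":0,"wx":0,"wy":0,"wz":0},{"fingers":1,"x":-0.003,"y":0,"z":0,"wx":0,"wy":0,"wz":0},{"fingers":1,"x":-0.004,"y":0,"z":0,"wx":0,"wy":0,"wz":0},{"fingers":1,"x":-0.0045,"y":0,"z":0,"wx":0,"wy":0,"wz":0},{"fingers":1,"x":-0.0045,"y":0,"z":0,"wx":0,"wy":0,"wz":0}])

```text
time_s: 4.95
ee_pos: [0.6206, -0.1102, 0.0818]
tool_rot: [-0.425, 0.565, -0.425, -0.565]
wrist_force: [3.1, -0.5, -7.5]
opening: 0.0256
```

jog_arm(deltas=[{"fingers":1,"x":-0.0004,"y":0,"z":0,"wx":0,"wy":0,"wz":0},{"fingers":1,"x":-0.0008,"y":0,"z":0,"wx":0,"wy":0,"wz":0},{"fingers":1,"x":-0.0008,"y":0,"z":0,"wx":0,"wy":0,"wz":0}])

```text
time_s: 5.2
ee_pos: [0.6205, -0.11, 0.0823]
tool_rot: [0.425, -0.565, 0.425, 0.565]
wrist_force: [4.5, -0.5, -11.9]
opening: 0.0254
```

The force rose sharply at 10.1 mm, so the knob is at its stop. Now I slide along the rail.

jog_arm(deltas=[{"fingers":1,"x":0,"y":0,"z":0.002,"wx":0,"wy":0,"wz":0},{"fingers":1,"x":0,"y":0,"z":0.006,"wx":0,"wy":0,"wz":0},{"fingers":1,"x":0,"y":0,"z":0.012,"wx":0,"wy":0,"wz":0},{"fingers":1,"x":0,"y":0,"z":0.018,"wx":0,"wy":0,"wz":0},{"fingers":1,"x":0,"y":0,"z":0.024,"wx":0,"wy":0,"wz":0},{"fingers":1,"x":0,"y":0,"z":0.03,"wx":0,"wy":0,"wz":0},{"fingers":1,"x":0,"y":0,"z":0.036,"wx":0,"wy":0,"wz":0},{"fingers":1,"x":0,"y":0,"z":0.04,"wx":0,"wy":0,"wz":0},{"fingers":1,"x":0,"y":0,"z":0.04,"wx":0,"wy":0,"wz":0}])

```text
time_s: 5.95
ee_pos: [0.6093, -0.0704, 0.0822]
tool_rot: [0.425, -0.565, 0.425, 0.565]
wrist_force: [3.4, 3.9, -7.9]
opening: 0.0254
```

```bash
cat > st.py <<'E'
from plant import observe
from fit import *
s=observe();p=f.x;c,sn=np.cos(p[2]),np.sin(p[2]);d=s["ee_pos"][:2]-p[:2];F=s["wrist_force"]
print("jig x,y mm",1e3*(c*d[0]+sn*d[1]),1e3*(-sn*d[0]+c*d[1]),"z",s["ee_pos"][2],"to notch",1e3*(p[3]-(-sn*d[0]+c*d[1])),"F across,along,z",c*F[0]+sn*F[1],-sn*F[0]+c*F[1],F[2],"tau",s["ft_torque"],"open",s["opening"])
from scipy.spatial.transform import Rotation as R
q=s["tool_rot"];M=R.from_quat(np.r_[q[1:],q[0]]).as_matrix();print("yaw tool z vs rail",np.arctan2(-M[0,2],M[1,2])-p[2],"tilt",M[2])
E
python3 st.py
```

```text
jig x,y mm -1.055829991275025 -67.66125365330171 z 0.08221801505517755 to notch 123.94590442889664 F across,along,z 4.304131105998483 2.8362525277766952 -7.855903120928148 tau [ 0.82647586 -0.6861523   0.01825837] open 0.025353517486133122
yaw tool z vs rail 0.0024597148884500375 tilt [-9.99999720e-01  2.83887346e-05  7.48094371e-04]
```

jog_arm(deltas=[{"fingers":1,"x":-0.0002,"y":0,"z":0.002,"wx":0,"wy":0,"wz":0},{"fingers":1,"x":-0.0002,"y":0,"z":0.007,"wx":0,"wy":0,"wz":0},{"fingers":1,"x":-0.0002,"y":0,"z":0.014,"wx":0,"wy":0,"wz":0},{"fingers":1,"x":-0.0002,"y":0,"z":0.021,"wx":0,"wy":0,"wz":0},{"fingers":1,"x":-0.0002,"y":0,"z":0.028,"wx":0,"wy":0,"wz":0},{"fingers":1,"x":-0.0002,"y":0,"z":0.035,"wx":0,"wy":0,"wz":0},{"fingers":1,"x":-0.0002,"y":0,"z":0.042,"wx":0,"wy":0,"wz":0},{"fingers":1,"x":-0.0002,"y":0,"z":0.048,"wx":0,"wy":0,"wz":0},{"fingers":1,"x":-0.0002,"y":0,"z":0.05,"wx":0,"wy":0,"wz":0}])

```text
time_s: 6.7
ee_pos: [0.5955, -0.0218, 0.0823]
tool_rot: [0.425, -0.565, 0.425, 0.565]
wrist_force: [6.1, -0.2, -14.5]
opening: 0.0251
```

```bash
python3 st.py
```

```text
jig x,y mm -0.9625884670696199 -17.132637681631135 z 0.08228453181393125 to notch 73.41728845722606 F across,along,z 5.843901001355427 -1.900277392166161 -14.533030362176792 tau [-0.16547798 -1.61113383 -0.03544889] open 0.02513480477989222
yaw tool z vs rail 0.002985121961785242 tilt [-9.99999752e-01 -2.08751193e-04  6.72436241e-04]
```

jog_arm(deltas=[{"fingers":1,"x":0,"y":0,"z":0.002,"wx":0,"wy":0,"wz":0},{"fingers":1,"x":0,"y":0,"z":0.007,"wx":0,"wy":0,"wz":0},{"fingers":1,"x":0,"y":0,"z":0.014,"wx":0,"wy":0,"wz":0},{"fingers":1,"x":0,"y":0,"z":0.021,"wx":0,"wy":0,"wz":0},{"fingers":1,"x":0,"y":0,"z":0.028,"wx":0,"wy":0,"wz":0},{"fingers":1,"x":0,"y":0,"z":0.035,"wx":0,"wy":0,"wz":0},{"fingers":1,"x":0,"y":0,"z":0.042,"wx":0,"wy":0,"wz":0},{"fingers":1,"x":0,"y":0,"z":0.049,"wx":0,"wy":0,"wz":0},{"fingers":1,"x":0,"y":0,"z":0.055,"wx":0,"wy":0,"wz":0},{"fingers":1,"x":0,"y":0,"z":0.058,"wx":0,"wy":0,"wz":0}])

```text
time_s: 7.53
ee_pos: [0.5797, 0.0342, 0.0823]
tool_rot: [-0.425, 0.565, -0.424, -0.565]
wrist_force: [6.4, -1.5, -14.4]
opening: 0.0255
```

```bash
python3 st.py; python3 wr.py pics/w3.png; python3 -c "
import cv2;a=cv2.imread('pics/w3.png')[150:380,220:620];cv2.imwrite('pics/w3c.png',cv2.resize(a,None,fx=2,fy=2,interpolation=cv2.INTER_CUBIC))"
```

```text
jig x,y mm -0.771086484523226 41.07888995001761 z 0.08230578555246236 to notch 15.205760825577306 F across,along,z 5.729974149312311 -3.2253126933439935 -14.39697870058913 tau [-0.22154111 -1.67989852 -0.0461423 ] open 0.02545221230501022
yaw tool z vs rail 0.003131149927369792 tilt [-9.99999519e-01 -9.06478696e-04  3.73786349e-04]
[0.57966878 0.03420468 0.08230579] knob top (np.float64(-57.783871632579235), np.float64(310.1285211297606)) +10mm rail (np.float64(-33.128907548399354), np.float64(310.22522767115476)) +10mm x (np.float64(-52.48646397140027), np.float64(332.50496391630736)) notch (np.float64(339.6298751401778), np.float64(321.3538361856173))
```

View pics/w3c.png

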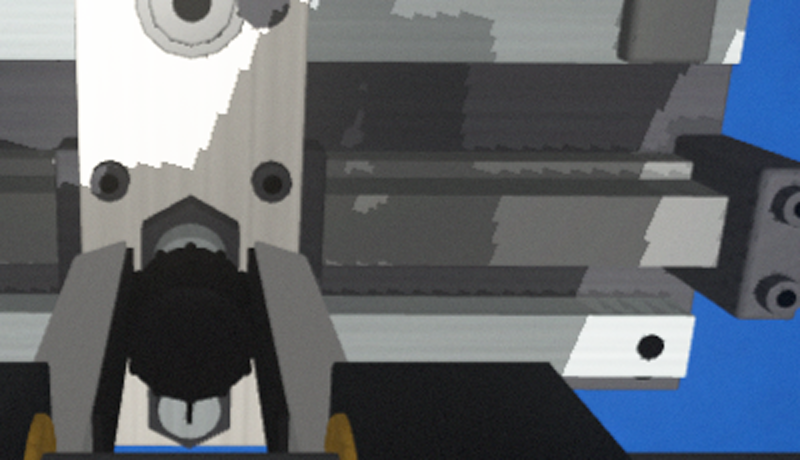

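The knob sits between the jaws and the plate now covers the notch, as expected with about 15 mm to go. I approach slowly, feeling the force along the rail.

jog_arm(deltas=[{"fingers":1,"x":0,"y":0,"z":0.002,"wx":0,"wy":0,"wz":0},{"fingers":1,"x":0,"y":0,"z":0.004,"wx":0,"wy":0,"wz":0},{"fingers":1,"x":0,"y":0,"z":0.006,"wx":0,"wy":0,"wz":0},{"fingers":1,"x":0,"y":0,"z":0.008,"wx":0,"wy":0,"wz":0},{"fingers":1,"x":0,"y":0,"z":0.009,"wx":0,"wy":0,"wz":0},{"fingers":1,"x":0,"y":0,"z":0.01,"wx":0,"wy":0,"wz":0}])

```text
time_s: 8.08
ee_pos: [0.5769, 0.0441, 0.0822]
tool_rot: [-0.425, 0.565, -0.424, -0.565]
wrist_force: [5.7, -0.1, -11.3]
opening: 0.0257
```

```bash
python3 st.py
```

```text
jig x,y mm -0.7461461240212512 51.37268081238855 z 0.0822249808893914 to notch 4.911969963206371 F across,along,z 5.454495538584697 -1.6414820933680505 -11.26734801985978 tau [ 0.02607921 -1.18834901 -0.04573041] open 0.025706306690501255
yaw tool z vs rail 0.0033029372729321826 tilt [-9.99999442e-01 -9.10819415e-04  5.34553060e-04]
```

jog_arm(deltas=[{"fingers":1,"x":-0.0001,"y":0,"z":0.0005,"wx":0,"wy":0,"wz":0},{"fingers":1,"x":-0.0001,"y":0,"z":0.001,"wx":0,"wy":0,"wz":0},{"fingers":1,"x":-0.0001,"y":0,"z":0.0015,"wx":0,"wy":0,"wz":0}])

```text
time_s: 8.33
ee_pos: [0.5765, 0.0454, 0.0822]
tool_rot: [-0.425, 0.565, -0.424, -0.565]
wrist_force: [5.1, 0.5, -12.9]
opening: 0.0254
```

```bash
python3 st.py
```

```text
jig x,y mm -0.7428748048442773 52.73492831605535 z 0.08224964033077206 to notch 3.5497224595395642 F across,along,z 5.042535365547821 -0.9754739303086042 -12.876164013303892 tau [ 0.21580424 -1.21914576 -0.048666  ] open 0.025403401446118138
yaw tool z vs rail 0.00316498194860515 tilt [-9.99999516e-01 -8.91715687e-04  4.16740268e-04]
```

jog_arm(deltas=[{"fingers":1,"x":-0.0001,"y":0,"z":0.0005,"wx":0,"wy":0,"wz":0},{"fingers":1,"x":-0.0001,"y":0,"z":0.001,"wx":0,"wy":0,"wz":0},{"fingers":1,"x":-0.0001,"y":0,"z":0.0015,"wx":0,"wy":0,"wz":0}])

```text
time_s: 8.58
ee_pos: [0.576, 0.0472, 0.0822]
tool_rot: [0.425, -0.565, 0.424, 0.565]
wrist_force: [3.5, 2.8, -12.1]
opening: 0.0253
```

```bash
python3 st.py
```

```text
jig x,y mm -0.7365671030138253 54.55861300057003 z 0.08223737407266976 to notch 1.7260377750248912 F across,along,z 4.103487850210683 1.7178834281435984 -12.076449129105644 tau [ 0.69828365 -0.94748883 -0.02003074] open 0.025280640823343574
yaw tool z vs rail 0.0032266308333605553 tilt [-9.99999341e-01 -8.02180525e-04  8.20939521e-04]
```

The force along the rail flipped from -1.9 to +1.7 N, so the ball is being drawn in. I continue in small steps.

jog_arm(deltas=[{"fingers":1,"x":-0.0001,"y":0,"z":0.0005,"wx":0,"wy":0,"wz":0},{"fingers":1,"x":-0.0001,"y":0,"z":0.001,"wx":0,"wy":0,"wz":0},{"fingers":1,"x":-0.0001,"y":0,"z":0.001,"wx":0,"wy":0,"wz":0}])

```text
time_s: 8.83
ee_pos: [0.5755, 0.0491, 0.0822]
tool_rot: [0.425, -0.565, 0.424, 0.566]
wrist_force: [3.6, 5.6, -10.9]
opening: 0.0256
```

```bash
python3 st.py
```

```text
jig x,y mm -0.7296377836971645 56.54118717057053 z 0.08220504941119676 to notch -0.2565363949756094 F across,along,z 4.974067756826466 4.40218971846629 -10.905149871510975 tau [ 1.32460336 -0.65050724 -0.00779933] open 0.025570590893498085
yaw tool z vs rail 0.003850107044467699 tilt [-9.99998088e-01 -5.51659895e-04  1.87613846e-03]
```

jog_arm(deltas=[{"fingers":1,"x":-0.0001,"y":0,"z":0.0005,"wx":0,"wy":0,"wz":0},{"fingers":1,"x":-0.0001,"y":0,"z":0.001,"wx":0,"wy":0,"wz":0},{"fingers":1,"x":-0.0001,"y":0,"z":0.001,"wx":0,"wy":0,"wz":0}])

```text
time_s: 9.08
ee_pos: [0.5753, 0.0499, 0.0823]
tool_rot: [0.425, -0.565, 0.424, 0.566]
wrist_force: [5.6, 0.5, -13.9]
opening: 0.025
```

```bash
python3 st.py
```

```text
jig x,y mm -0.6790121477713694 57.42757123203698 z 0.08227601694734343 to notch -1.1429204564420634 F across,along,z 5.539259589749228 -1.0748691695755632 -13.862050553653772 tau [ 0.03665237 -1.21213643 -0.0233985 ] open 0.02504037889252173
yaw tool z vs rail 0.003735399136464479 tilt [-9.99998335e-01 -6.68917658e-04  1.69791550e-03]
```

The force rose to +4.4 N, then fell to about -1 N at y = 57.4 mm, which is where vision puts the notch (about 57.3). I hold still and check that it settles.

jog_arm(deltas=[{"fingers":1,"x":0,"y":0,"z":0,"wx":0,"wy":0,"wz":0},{"fingers":1,"x":0,"y":0,"z":0,"wx":0,"wy":0,"wz":0},{"fingers":1,"x":0,"y":0,"z":0,"wx":0,"wy":0,"wz":0},{"fingers":1,"x":0,"y":0,"z":0,"wx":0,"wy":0,"wz":0}])

```text
time_s: 9.42
ee_pos: [0.5752, 0.0499, 0.0822]
tool_rot: [0.425, -0.565, 0.424, 0.566]
wrist_force: [4.9, 0.7, -13.0]
opening: 0.0252
```

```bash
python3 st.py
```

```text
jig x,y mm -0.7230689165851744 57.401610099394766 z 0.0822413185818929 to notch -1.1169593237998487 F across,along,z 4.942906443137742 -0.6969018284227444 -13.003018775454777 tau [ 0.20735942 -1.05669611  0.00452969] open 0.025236947666538025
yaw tool z vs rail 0.003732079266728139 tilt [-9.99998404e-01 -5.99648753e-04  1.68274699e-03]
```

jog_arm(deltas=[{"fingers":1,"x":0,"y":0,"z":0.0005,"wx":0,"wy":0,"wz":0},{"fingers":1,"x":0,"y":0,"z":0.0008,"wx":0,"wy":0,"wz":0},{"fingers":1,"x":0,"y":0,"z":0.0008,"wx":0,"wy":0,"wz":0}])

```text
time_s: 9.67
ee_pos: [0.5752, 0.0501, 0.0822]
tool_rot: [0.425, -0.565, 0.424, 0.565]
wrist_force: [5.9, -2.0, -12.6]
opening: 0.0256
```

```bash
python3 st.py
```

```text
jig x,y mm -0.7130730739317686 57.564807856825084 z 0.08224949239007007 to notch -1.2801570812301655 F across,along,z 5.122615052794103 -3.5035750342612846 -12.637765105037982 tau [-0.44854897 -1.39740325  0.01540717] open 0.02561015218017554
yaw tool z vs rail 0.0032730560489807603 tilt [-9.99999217e-01 -7.90553628e-04  9.69644400e-04]
```

A +0.8 mm nudge moved it only 0.16 mm against 3.5 N, so the ball is firmly seated. I relax the push and hold.

jog_arm(deltas=[{"fingers":1,"x":0,"y":0,"z":-0.0002,"wx":0,"wy":0,"wz":0},{"fingers":1,"x":0,"y":0,"z":-0.0002,"wx":0,"wy":0,"wz":0},{"fingers":1,"x":0,"y":0,"z":-0.0002,"wx":0,"wy":0,"wz":0},{"fingers":1,"x":0,"y":0,"z":-0.0002,"wx":0,"wy":0,"wz":0},{"fingers":1,"x":0,"y":0,"z":-0.0002,"wx":0,"wy":0,"wz":0},{"fingers":1,"x":0,"y":0,"z":-0.0002,"wx":0,"wy":0,"wz":0}])

```text
time_s: 10.17
ee_pos: [0.5753, 0.0498, 0.0822]
tool_rot: [0.425, -0.565, 0.424, 0.565]
wrist_force: [5.7, 0.3, -13.2]
opening: 0.0256
```

```bash
python3 st.py; python3 -c "
from plant import *;import cv2
cv2.imwrite('pics/scene2.png',get_image('scene')['img'][150:390,150:450,::-1].repeat(2,0).repeat(2,1))"
```

```text
jig x,y mm -0.716773062893885 57.31291997346832 z 0.08223379013124121 to notch -1.0282691978733967 F across,along,z 5.587367893478281 -1.3340393817148963 -13.231726365741881 tau [ 0.06845609 -1.19325422 -0.08660769] open 0.025615079825207398
yaw tool z vs rail 0.0032668399101771217 tilt [-9.99999310e-01 -7.68247849e-04  8.88755634e-04]
```

View pics/scene2.png

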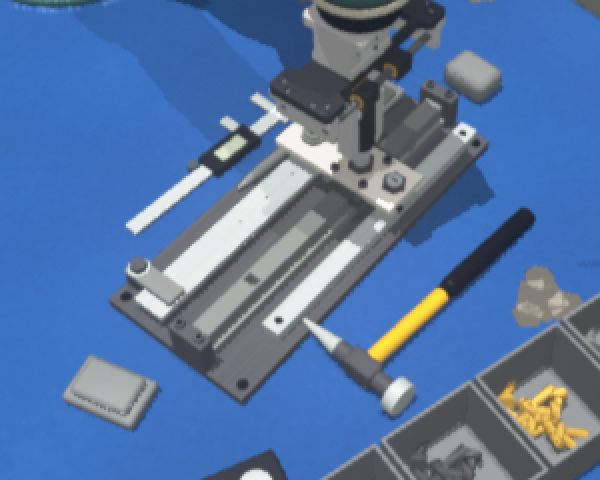

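The final view shows the carriage at the notch end, with its plunger over the strip at about (395,180) and the empty park hole at (252,279). The knob is still held and the hand tools lie where they were.

```bash
python3 -c "
from plant import *;print(hand_in())"
```

```text
the job is handed in; nothing more can be done
None
```

The carriage is in the notch, the knob is still held up at its stop, and the job is handed in at about 10 s. No verdict was reported.

- **Pull:** I gripped the knob from above with the jaws along the rail and raised it 10.1 mm. The downward force jumped from 7.5 N to about 12 N there, so the knob is at its stop.
- **Slide:** The carriage moved about 166 mm along the rail, with roughly 2–3 N of drag.
- **Notch:** The force along the rail flipped from -1.9 N to +4.4 N as the ball was drawn in, then settled near -1 N. A nudge of +0.8 mm moved the carriage only 0.16 mm against 3.5 N. I then relaxed the push, and the along-rail force stayed at -1.3 N.
- **Position:** The tool stopped at 57.3 mm along the rail. The camera fit puts the notch at 56.3 mm, and the tool sat about 1 mm ahead of the knob when it gripped, so the two agree.
- **Hand tools:** The last scene picture shows the hammer, caliper, centre punch and both dollies where they were. I checked this by eye only.

One thing I did not chase down is a steady sideways force of about 5 N across the rail while pulling up. It grew with the upward pull and did not hinder the slide.

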